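# Line up the expanding arbors on the slide by size

## Task

Get the slide ready for the next run of rings: stand the four steel arbors upright on the four carriages, one in the middle of each plate, in order of size, with the smallest next to the indexing head and the largest at the far end. Leave the amber flux pot standing where it is.

Things in the scene. Friction and masses are not known exactly. Their poses are not given: they have to be found in the camera images.
- arbor_16: smallest of four loose plain-steel expanding arbors, standing upright on the bench at the start: a round drive flange 50 mm in diameter and 8 mm thick at the bottom, and rising from its middle a straight round plug 16 mm in diameter with three dark slits; 44 mm high in all, 150 g give or take a quarter. Origin: centre of the underside of the flange; z up along the plug.
- arbor_24: second smallest of four loose plain-steel expanding arbors, standing upright on the bench at the start: a round drive flange 50 mm in diameter and 8 mm thick at the bottom, and rising from its middle a straight round plug 24 mm in diameter with three dark slits; 54 mm high in all, 210 g give or take a quarter. Origin: centre of the underside of the flange; z up along the plug.
- arbor_32: second largest of four loose plain-steel expanding arbors, standing upright on the bench at the start: a round drive flange 50 mm in diameter and 8 mm thick at the bottom, and rising from its middle a straight round plug 32 mm in diameter with three dark slits; 64 mm high in all, 310 g give or take a quarter. Origin: centre of the underside of the flange; z up along the plug.
- arbor_40: largest of four loose plain-steel expanding arbors, standing upright on the bench at the start: a round drive flange 50 mm in diameter and 8 mm thick at the bottom, and rising from its middle a straight round plug 40 mm in diameter with three dark slits; 74 mm high in all, 430 g give or take a quarter. Origin: centre of the underside of the flange; z up along the plug.
- carriage_a: one of the four alike aluminium carriages locked in a row on the slide bed (it does not move): a flat square plate 74 x 74 mm, 8 mm thick, its upper face 50 mm above the bench, on the low steel bed; neighbours are 79 to 111 mm apart centre to centre. Origin: middle of the plate's upper face; z up, y along the row (either end of the row may be a, b, c or d: the letters tell nothing of the order).
- carriage_b: one of the four alike aluminium carriages locked in a row on the slide bed (it does not move): a flat square plate 74 x 74 mm, 8 mm thick, its upper face 50 mm above the bench, on the low steel bed; neighbours are 79 to 111 mm apart centre to centre. Origin: middle of the plate's upper face; z up, y along the row (either end of the row may be a, b, c or d: the letters tell nothing of the order).
- carriage_c: one of the four alike aluminium carriages locked in a row on the slide bed (it does not move): a flat square plate 74 x 74 mm, 8 mm thick, its upper face 50 mm above the bench, on the low steel bed; neighbours are 79 to 111 mm apart centre to centre. Origin: middle of the plate's upper face; z up, y along the row (either end of the row may be a, b, c or d: the letters tell nothing of the order).
- carriage_d: one of the four alike aluminium carriages locked in a row on the slide bed (it does not move): a flat square plate 74 x 74 mm, 8 mm thick, its upper face 50 mm above the bench, on the low steel bed; neighbours are 79 to 111 mm apart centre to centre. Origin: middle of the plate's upper face; z up, y along the row (either end of the row may be a, b, c or d: the letters tell nothing of the order).
- indexing_head: dark steel indexing head, fixed at either end of the row: column with brass disc (facing the robot), ball levers and black knob; base 150 x 95 mm, 205 mm high. Origin: on the bench, in line with the carriages, 55 mm nearer the robot than the middle of its base; the nearest carriage's middle is 135 to 151 mm from it. At the row's other end is only a low bracket 67 mm high.
- flux_pot: small loose amber glass pot with a white cap, 42 mm in diameter, 56 mm high, standing among the arbors. Origin: centre of its underside.
Things that resemble listed ones, but are neither listed nor needed, are in the scene too. Leave any blue or turquoise look-alike of the arbor_32 alone.

How it is judged:
By the outcome, as a careful person would: the job done as asked, in the order asked, and still so for the second after the job is handed in, with the robot touching nothing.
It also fails if it takes over 112 s, if anything falls off the work surface, if the arm or the gripper's body presses on something with over 40 N, if the wrist force passes 120 N, or if a joint passes its speed limit or range.

## Robot

A 6-joint arm with a two-finger parallel gripper is mounted at the origin on the work surface. World frame = base frame: x ahead of the robot, y to its left, z up, the work surface at z = 0. Lengths are in m, angles in degrees, forces in N, time in s.
With the tool pointing down it reaches from about 0.35 to 0.875 m from the base axis. Payload 4.2 kg.
Tool frame: the origin (TCP) lies on the centre line of the jaws, within the pads' length; the fingertips stand tip_reach ahead of it and the grasp point (between the pads) is the TCP (tip_reach is the distance from the TCP to the fingertips, in m); z points along the fingers, y is the line along which they close (so a half turn about z gives the same grasp; the last joint's range is limited). The gripper opens to 87 mm and grips with 3 to 60 N. Pads are 19 mm wide; open, the fingers measure 117 mm over their backs; the gripper's body (75 mm by 190 mm) begins 51 mm behind the grasp point.
Start: joints at [14.817, 22.042, 0.453, 0, -68.411, -14.817], TCP at [0.625, 0, 0.242] pointing down, gripper open.
Joint ranges: [-179.83, 179.83], [-69.29, 118.12], [-61.27, 80.66], [-181.25, 117.63], [-171.15, -9.14], [-177.46, 177.46]. Speed limits (degrees/s): [159.86, 159.86, 180, 180, 180, 180].

## Interface

Orientations are given as a 3x3 rotation matrix whose columns are the frame's x, y, z axes.
In Python, from station import sense, capture, finish_job, tip_reach gives the robot as it stands.
- The arm moves only by the tool arm_command, never from a script. Its argument "deltas" is a list of rows, each a list of 7 numbers: the turn, a rotation vector about the tool's x, y, z in rad, then the shift along the tool's x, y, z in cm, then the closure, from -1 (fully open) to 1 (shut), so that 0 is half open. In form: [[rx, ry, rz, dx, dy, dz, hand], ...]. A call has 1 to 8 rows; each row is the pose to reach, as a shift and turn from the pose commanded when the call began, along the tool's axes at that moment; what a row does not reach only later rows make up. A row lasts 1/12 s, in which the tool goes at most 41.7 mm and 7.16 degrees, less where a joint would pass 70% of its speed; a pose out of reach is approached as far as the arm can. A call with a gripper value outside its range is refused whole. The fingers move at their own pace and stop on an object; the grip force is fixed at half the most. Time passes only in rows, so rows that repeat a pose let the fingers close. It gives the time, the measured TCP pose, the force, the opening and the grip force at its end, in the units of the state.
- sense(): the state, without advancing time (a new reading comes with each control period).
- capture(name): name is "scene" or "side" or "wrist"; returns a dict with "pixels" (400x640x3 uint8, blue, green, red), "fovy" (degrees; the focal length in pixels is half the picture's height over the tangent of half this angle, whatever the lens; pixels are square), "cx", "cy" (the principal point, pixels), "k1" (the pictures are not rectified: a ray, as slopes to the right and down, at radius r is drawn at 1 + k1 r^2 times it, then the intrinsics apply), "rvec" (rotation vector, rad) and "tvec" (3), from world to camera coordinates, as OpenCV has them. Camera axes: x right, y down, z forward; pixel columns grow to the right and rows downward; lengths in m; the calibration is good to about 2 mm. A picture is of the moment at which its call begins. There is no depth.
- finish_job(): hands the job in; it is judged then, once.
The state is a dict: "time_s": time; "joints": joint angles; "joint_velocities": joint speeds; "effort": joint torques, N m; "tcp_pos": TCP position; "ee_rot": TCP orientation; "wrist_force": force on the tool from outside, world axes, zero at the start; "moment": the same for the moment, N m; "gripper_width": opening from 0.0 (shut) to 1.0 (fully open); "gripper_force": force on a finger pad.
Only numpy, scipy, OpenCV 4.12 (cv2) and the standard library are available. Lean on these libraries where they do the work, as an engineer would, in place of code of your own. Each camera call takes 0.05 s, during which the arm holds its last target. There are 200 camera calls.

## Working session

There is one attempt and no reset: what is moved stays moved. The work goes in short steps, Python scripts to look and compute and a tool call to move; the robot and the scene stay as the last step left them, time stands still between calls to the robot, and variables do not carry over. Pictures are saved under pics/ and viewed, at most 14 in all, crops included, and the job is handed in when it is done.

Besides the shell and the picture viewer there is one more tool, called after "Emit:" by a JSON object that holds its "op" and its "data". arm_command: Moves the arm, as the interface text tells. Its arguments: {"type":"object","properties":{"deltas":{"type":"array"}},"required":["deltas"]}

```bash
mkdir -p pics; cat > h.py <<'E'
import numpy as np, cv2
from station import sense, capture, finish_job, tip_reach
def K(c):
    f=200/np.tan(np.radians(c["fovy"])/2); return np.array([[f,0,c["cx"]],[0,f,c["cy"]],[0,0,1.]])
def D(c): return np.array([c["k1"],0,0,0,0.])
def ray(c,uv,z):
    p=cv2.undistortPoints(np.array(uv,float).reshape(-1,1,2),K(c),D(c)).reshape(-1,2)
    R=cv2.Rodrigues(np.array(c["rvec"],float))[0]; o=-R.T@np.array(c["tvec"],float).ravel()
    d=np.c_[p,np.ones(len(p))]@R
    return o+d*((z-o[2])/d[:,2])[:,None]
def proj(c,X):
    return cv2.projectPoints(np.array(X,float).reshape(-1,1,3),np.array(c["rvec"],float),np.array(c["tvec"],float),K(c),D(c))[0].reshape(-1,2)
E
python3 - <<'E'
from h import *
print(tip_reach,{k:np.round(v,3) for k,v in sense().items()})
import pickle
for n in("scene","side","wrist"):
    c=capture(n); cv2.imwrite(f"pics/{n}0.png",c["pixels"]); pickle.dump(c,open(n+"0.pkl","wb"))
    R=cv2.Rodrigues(np.array(c["rvec"],float))[0]; print(n,c["fovy"],c["k1"],-R.T@np.array(c["tvec"]).ravel(),R[2])
E
```

```text
0.019 {'time_s': np.float64(0.0), 'joints': array([ 1.4817e+01,  2.2092e+01,  3.7900e-01, -2.9000e-02, -6.8412e+01,
       -1.4817e+01]), 'joint_velocities': array([-0.023,  0.028,  0.154,  0.011,  0.056,  0.037]), 'effort': array([ 1.0000e-03, -3.9066e+01,  1.8740e+01,  4.2200e+00,  1.1000e-02,
       -0.0000e+00]), 'tcp_pos': array([0.624, 0.   , 0.24 ]), 'ee_rot': array([[-0.   , -1.   , -0.002],
       [-1.   ,  0.   , -0.   ],
       [ 0.   ,  0.002, -1.   ]]), 'wrist_force': array([ 0.341,  0.153, -0.015]), 'moment': array([-0.004,  0.022, -0.023]), 'gripper_force': np.float64(0.0), 'gripper_width': np.float64(0.998)}
scene 52.08222671798029 -0.08493392891796027 [1.01118153 0.54464244 0.70852295] [-0.50595662 -0.53794818 -0.67425489]
side 57.83027736468313 -0.08281607545379209 [0.19167286 0.41233114 0.58114882] [ 0.48043407 -0.52373484 -0.70348057]
wrist 67.26474120671284 -0.03350853996810201 [ 0.62421161 -0.08040269  0.38382967] [-0.00160243  0.29255871 -0.95624622]
```

View pics/scene0.png

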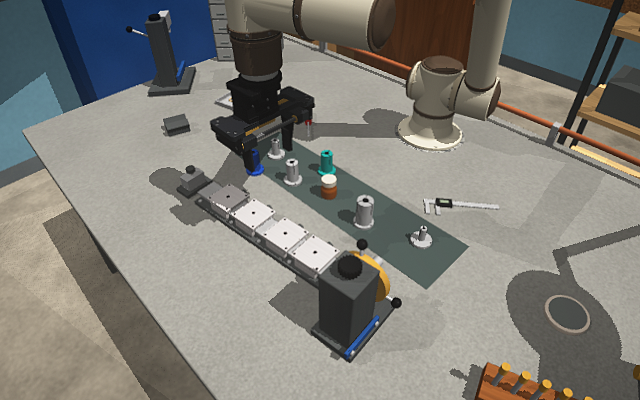

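View pics/side0.png

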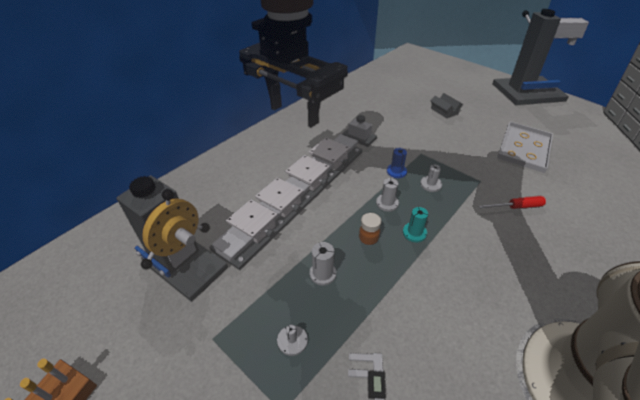

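View pics/wrist0.png

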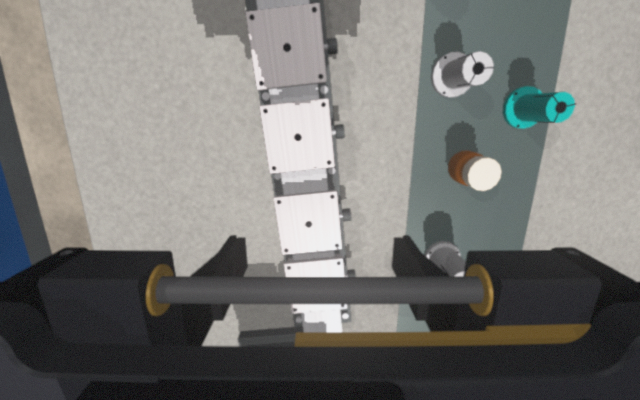

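The scene camera shows the head at the +y end (350,300) and carriage plates at (229,197), (254,213), (286,233) and (318,252). Steel arbor candidates are at (276,148), (292,171), (364,211) and (422,237). The teal (327,162) and blue (255,162) ones are look-alikes, and the pot is at (329,187). I'll enlarge to confirm.

```bash
python3 - <<'E'
import pickle
from h import *
for n,(x0,y0,x1,y1),s in(("scene",(190,125,450,320),3),("side",(205,130,465,325+35),2.6)):
    c=pickle.load(open(n+"0.pkl","rb")); cv2.imwrite(f"pics/{n}0c.png",cv2.resize(c["pixels"][y0:y1,x0:x1],None,fx=s,fy=s,interpolation=cv2.INTER_CUBIC))
c=pickle.load(open("side0.pkl","rb"))
# blobs brighter than the mat, side view
g=cv2.cvtColor(c["pixels"],cv2.COLOR_BGR2HSV)
for n in("side","scene"):
    c=pickle.load(open(n+"0.pkl","rb")); g=cv2.cvtColor(c["pixels"],cv2.COLOR_BGR2HSV)
    m=((g[...,1]<35)&(g[...,2]>105)).astype(np.uint8)
    k,l,st,ce=cv2.connectedComponentsWithStats(m)
    for s,q in zip(st[1:],ce[1:]):
        if 60<s[4]<6000: print(n,s,np.round(q,1),np.round(ray(c,[[q[0],s[1]+s[3]]],0)[0],3))
E
```

```text
side [560  18  28   6 133] [572.5  20.5] [ 0.469 -1.858  0.   ]
side [421 176  21  15 171] [430.5 184.2] [ 0.412 -0.226  0.   ]
side [361 212  20  20 296] [370.4 221.3] [ 0.445 -0.029  0.   ]
side [175 228  16  16 145] [182.2 234.9] [0.718 0.256 0.   ]
side [617 263  23   6  62] [629.  265.6] [-0.016 -0.293  0.   ]
side [277 325  30  30 557] [290.9 340.8] [0.387 0.269 0.   ]
side [374 377   7  15  95] [376.9 383.8] [0.248 0.224 0.   ]
scene [210   5  17  13 169] [217.7  10.6] [-0.154 -1.425  0.   ]
scene [213  20  14  13 144] [219.3  25.2] [-0.032 -1.226  0.   ]
scene [214  34  18  13 147] [222.3  39.5] [ 0.06  -1.063  0.   ]
scene [324  43  82  41 301] [364.5  65.5] [-0.107 -0.361  0.   ]
scene [217  48  17  12 167] [224.7  53.2] [ 0.135 -0.932  0.   ]
scene [488 115  59  26 292] [515.7 127.3] [-0.156  0.219  0.   ]
scene [553 132  87  53 449] [595.1 161.8] [-0.117  0.478  0.   ]
scene [268 138  17  22 181] [276.5 151.3] [ 0.437 -0.226  0.   ]
scene [284 158  19  29 292] [293.2 173.1] [ 0.482 -0.102  0.   ]
scene [321 174  16  13 139] [329.1 179.2] [ 0.414 -0.034  0.   ]
scene [354 194  21  36 407] [366.1 211.5] [0.464 0.138 0.   ]
scene [410 225  23  25 274] [421.7 238.6] [0.422 0.269 0.   ]
scene [ 567  235   73  130 5085] [614.6 287.8] [0.398 0.695 0.   ]
```

View pics/scene0c.png

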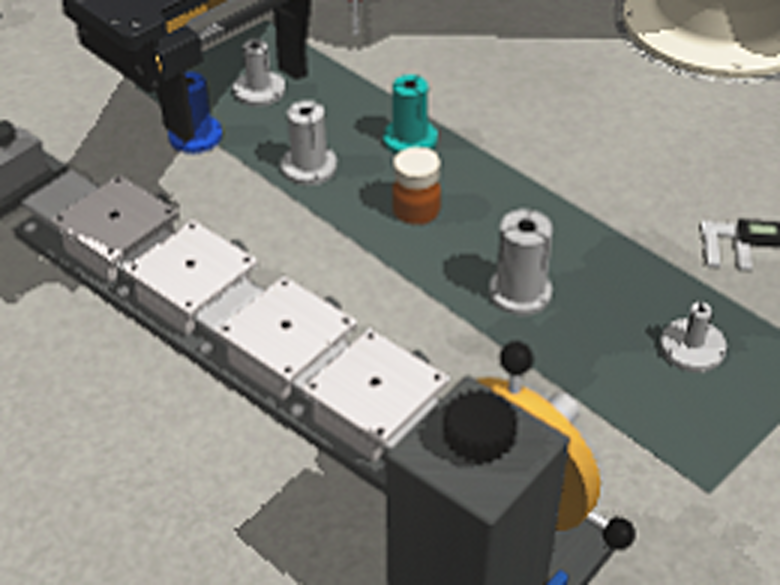

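View pics/side0c.png

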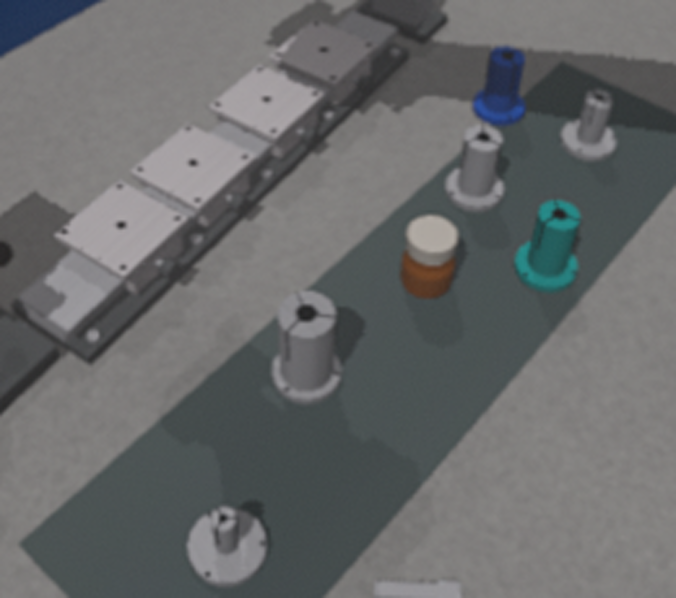

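Crops confirm four plain-steel arbors, sized by plug and height. In the scene crop, arbor_24 is at (258,45), arbor_32 at (306,108), arbor_40 at (526,223) and arbor_16 at (701,306). The blue and teal ones are decoys, and the plate centre holes are clearly visible.

```bash
python3 - <<'E'
import pickle
from h import *
S,T,W=[pickle.load(open(n+"0.pkl","rb")) for n in("scene","side","wrist")]
s=lambda a:np.array(a)/3+np.array([190,125])-.33
t=lambda a:np.array(a)/2.6+np.array([205,130])-.3
def hole(c,uv,r=3):
    g=cv2.cvtColor(c["pixels"],cv2.COLOR_BGR2GRAY).astype(float); u,v=np.round(uv).astype(int)
    p=g[v-r:v+r+1,u-r:u+r+1]; w=np.clip(np.median(p)-15-p,0,None); yy,xx=np.mgrid[-r:r+1,-r:r+1]
    return np.array([u+(w*xx).sum()/w.sum(),v+(w*yy).sum()/w.sum()])
A=ray(S,[hole(S,x) for x in s([[114,215],[190,264],[286,324],[375,381]])],.05)
B=ray(T,[hole(T,x) for x in t([[323,49],[266,100],[193,162],[121,225]])],.05)
C=ray(W,[[286,47],[298,137],[308,224]],.05)
print("plates\n",A.round(4),"\n",B.round(4),"\n",C.round(4))
for n,h,a,b in((24,.054,[258,45],[600,97]),(32,.064,[306,108],[484,136]),(40,.074,[526,223],[306,313]),(16,.044,[701,306],[228,518])):
    print(n,ray(S,[s(a)],h).round(4),ray(T,[t(b)],h).round(4))
print("teal",ray(S,[s([410,83])],.064).round(3),ray(T,[t([559,213])],.064).round(3),"pot",ray(S,[s([416,160])],.056).round(3),ray(T,[t([432,231])],.056).round(3))
print("blue",ray(T,[t([508,54])],.064).round(3), "wr32",ray(W,[[478,68]],.064).round(4),"head knob",ray(S,[s([516,357])],.19))
E
```

```text
plates
 [[ 0.6562 -0.1438  0.05  ]
 [ 0.6468 -0.0545  0.05  ]
 [ 0.6363  0.0468  0.05  ]
 [ 0.6276  0.1324  0.05  ]] 
 [[ 0.658  -0.143   0.05  ]
 [ 0.6482 -0.0535  0.05  ]
 [ 0.6378  0.0473  0.05  ]
 [ 0.6289  0.1334  0.05  ]] 
 [[ 0.6571 -0.1426  0.05  ]
 [ 0.6467 -0.053   0.05  ]
 [ 0.6369  0.0484  0.05  ]]
24 [[ 0.4197 -0.244   0.054 ]] [[ 0.4235 -0.2467  0.054 ]]
32 [[ 0.4622 -0.1262  0.064 ]] [[ 0.467  -0.1241  0.064 ]]
40 [[0.4483 0.1144 0.074 ]] [[0.4517 0.1172 0.074 ]]
16 [[0.3985 0.248  0.044 ]] [[0.3994 0.2485 0.044 ]]
teal [[ 0.371 -0.088  0.064]] [[ 0.374 -0.087  0.064]] pot [[ 0.438 -0.015  0.056]] [[ 0.44  -0.015  0.056]]
blue [[ 0.513 -0.234  0.064]] wr32 [[ 0.4657 -0.1221  0.064 ]] head knob [[0.64024014 0.26291251 0.19      ]]
```

Head is at +y, so arbor_16 goes to (0.628,0.133), 24 to (0.637,0.0475), 32 to (0.647,-0.054) and 40 to (0.657,-0.143). I'll start with arbor_40.

Emit:
{"op": "arm_command", "data": {"deltas": [[0, 0, 0, -11.6, 17.5, 9, -0.6], [0, 0, 0, -11.6, 17.5, 9, -0.6], [0, 0, 0, -11.6, 17.5, 9, -0.6], [0, 0, 0, -11.6, 17.5, 9, -0.6], [0, 0, 0, -11.6, 17.5, 9, -0.6], [0, 0, 0, -11.6, 17.5, 9, -0.6], [0, 0, 0, -11.6, 17.5, 9, -0.6], [0, 0, 0, -11.6, 17.5, 9, -0.6]]}}

```text
time_s: 0.82
tcp_pos: [0.4494, 0.1164, 0.1515]
ee_rot: [[0.002, -1.0, -0.0], [-1.0, -0.002, -0.001], [0.001, 0.0, -1.0]]
wrist_force: [0.7, -0.1, 0.7]
gripper_width: 0.805
gripper_force: 0.0
```

```bash
python3 - <<'E'
from h import *
s=sense(); print(s["tcp_pos"].round(4),s["ee_rot"].round(3))
c=capture("wrist"); cv2.imwrite("pics/w1.png",c["pixels"])
print(proj(c,[[.45,.116,.074],[.45,.116,.008]]))
E
```

```text
[0.4494 0.1164 0.1515] [[ 0.002 -1.    -0.   ]
 [-1.    -0.002 -0.001]
 [ 0.001  0.    -1.   ]]
[[317.67281854 217.75857806]
 [317.9771634  195.04073266]]
```

View pics/w1.png

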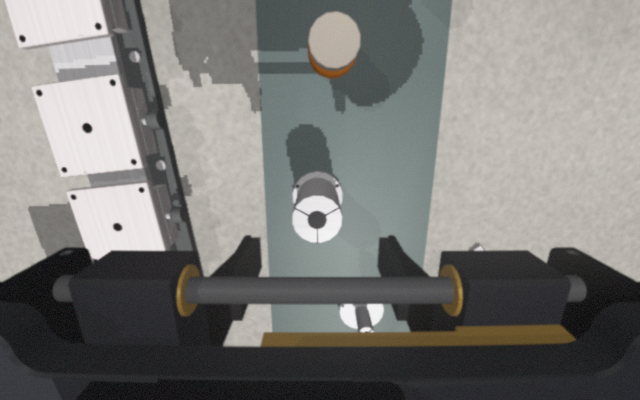

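arbor_40's top hole is at (317,220) against a predicted (318,218), so the arbor is about 1 mm further in +y. Descending and gripping.

Emit:
{"op": "arm_command", "data": {"deltas": [[0, 0, 0, -0.1, 0, 3.5, -0.6], [0, 0, 0, -0.1, 0, 7, -0.6], [0, 0, 0, -0.1, 0, 10, -0.6], [0, 0, 0, -0.1, 0, 11.5, -0.6], [0, 0, 0, -0.1, 0, 11.5, -0.6], [0, 0, 0, -0.1, 0, 11.5, 1], [0, 0, 0, -0.1, 0, 11.5, 1], [0, 0, 0, -0.1, 0, 11.5, 1]]}}

```text
time_s: 1.53
tcp_pos: [0.4515, 0.1176, 0.038]
ee_rot: [[-0.0, -1.0, 0.003], [-1.0, 0.0, 0.002], [-0.002, -0.003, -1.0]]
wrist_force: [0.0, 0.6, -0.5]
gripper_width: 0.654
gripper_force: 0.0
```

Emit:
{"op": "arm_command", "data": {"deltas": [[0, 0, 0, 0, 0, 0, 1], [0, 0, 0, 0, 0, 0, 1], [0, 0, 0, 0, 0, 0, 1], [0, 0, 0, 0, 0, 0, 1]]}}

```text
time_s: 1.87
tcp_pos: [0.4509, 0.1175, 0.0375]
ee_rot: [[0.001, -1.0, 0.002], [-1.0, -0.001, 0.001], [-0.001, -0.002, -1.0]]
wrist_force: [1.1, -0.8, 4.6]
gripper_width: 0.455
gripper_force: 30.0
```

Emit:
{"op": "arm_command", "data": {"deltas": [[0, 0, 0, 0, 0, -2, 1], [0, 0, 0, 0, 0, -5, 1], [0, 0, 0, 0, 0, -8.5, 1], [0, 0, 0, 0, 0, -12, 1], [0, 0, 0, 0, 0, -14, 1], [0, 0, 0, 0, 0, -14, 1]]}}

```text
time_s: 2.37
tcp_pos: [0.4518, 0.1182, 0.1806]
ee_rot: [[0.001, -1.0, 0.008], [-1.0, -0.001, 0.005], [-0.005, -0.008, -1.0]]
wrist_force: [0.7, -0.2, -4.5]
gripper_width: 0.451
gripper_force: 30.0
```

Emit:
{"op": "arm_command", "data": {"deltas": [[0, 0, 0, 2, -1.6, 0, 1], [0, 0, 0, 5, -4, 0, 1], [0, 0, 0, 8, -6.4, 0, 1], [0, 0, 0, 11, -8.8, 0, 1], [0, 0, 0, 14, -11.2, 0, 1], [0, 0, 0, 17, -13.6, 0, 1], [0, 0, 0, 20, -16, 0, 1], [0, 0, 0, 23, -18.3, 0, 1]]}}

```text
time_s: 3.03
tcp_pos: [0.6322, -0.1143, 0.1728]
ee_rot: [[-0.001, -1.0, -0.006], [-1.0, 0.001, 0.001], [-0.001, 0.006, -1.0]]
wrist_force: [0.8, 0.1, -3.7]
gripper_width: 0.45
gripper_force: 30.0
```

Emit:
{"op": "arm_command", "data": {"deltas": [[0, 0, 0, 2, -1.7, 0, 1], [0, 0, 0, 3, -2.3, 0, 1], [0, 0, 0, 3, -2.3, 0, 1], [0, 0, 0, 3, -2.3, 0, 1]]}}

```text
time_s: 3.37
tcp_pos: [0.6543, -0.143, 0.1732]
ee_rot: [[-0.002, -1.0, -0.006], [-1.0, 0.002, 0.001], [-0.001, 0.006, -1.0]]
wrist_force: [-0.6, -0.3, -5.0]
gripper_width: 0.455
gripper_force: 30.0
```

Emit:
{"op": "arm_command", "data": {"deltas": [[0, 0, 0, 0, -0.25, 2, 1], [0, 0, 0, 0, -0.25, 5, 1], [0, 0, 0, 0, -0.25, 7.5, 1], [0, 0, 0, 0, -0.25, 8.2, 1], [0, 0, 0, 0, -0.25, 8.2, 1], [0, 0, 0, 0, -0.25, 8.2, 1]]}}

```text
time_s: 3.87
tcp_pos: [0.6586, -0.1423, 0.0951]
ee_rot: [[0.002, -1.0, 0.0], [-1.0, -0.002, -0.001], [0.001, -0.0, -1.0]]
wrist_force: [1.0, -0.1, -2.9]
gripper_width: 0.451
gripper_force: 30.0
```

```bash
python3 - <<'E'
from h import *
c=capture("side"); cv2.imwrite("pics/s2.png",cv2.resize(c["pixels"][100:250,200:400],None,fx=3,fy=3,interpolation=cv2.INTER_CUBIC)); print(sense()["tcp_pos"])
print((proj(c,[[.657,-.143,.05],[.657,-.143,.124]])-[200,100])*3)
E
```

```text
[ 0.65953571 -0.14248184  0.0963543 ]
[[387.99416085 146.26641842]
 [388.99677658  68.55559395]]
```

View pics/s2.png

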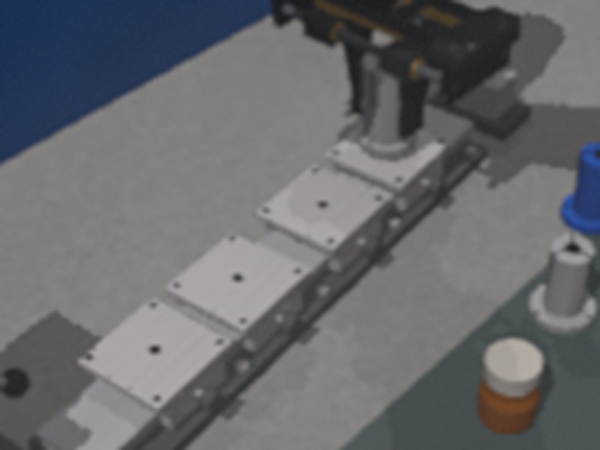

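Arbor_40 hovers centred over the far plate (390,150), about 8 mm above it. Lowering.

Emit:
{"op": "arm_command", "data": {"deltas": [[0, 0, 0, 0, 0.15, 0.4, 1], [0, 0, 0, 0, 0.15, 0.7, 1], [0, 0, 0, 0, 0.15, 0.8, 1], [0, 0, 0, 0, 0.15, 0.85, 1], [0, 0, 0, 0, 0.15, 0.85, 1], [0, 0, 0, 0, 0.15, 0.85, 1]]}}

```text
time_s: 4.42
tcp_pos: [0.6572, -0.1429, 0.0876]
ee_rot: [[0.0, -1.0, 0.001], [-1.0, -0.0, -0.0], [0.0, -0.001, -1.0]]
wrist_force: [-2.9, 2.7, 5.5]
gripper_width: 0.453
gripper_force: 30.0
```

Contact (force changed by about +9 N). Releasing and retreating.

Emit:
{"op": "arm_command", "data": {"deltas": [[0, 0, 0, 0, 0, 0, -0.6], [0, 0, 0, 0, 0, 0, -0.6], [0, 0, 0, 0, 0, 0, -0.6], [0, 0, 0, 0, 0, 0, -0.6], [0, 0, 0, 0, 0, -2, -0.6], [0, 0, 0, 0, 0, -5, -0.6], [0, 0, 0, 0, 0, -8, -0.6], [0, 0, 0, 0, 0, -10, -0.6]]}}

```text
time_s: 5.08
tcp_pos: [0.6582, -0.1435, 0.189]
ee_rot: [[0.0, -1.0, 0.004], [-1.0, -0.0, -0.001], [0.001, -0.004, -1.0]]
wrist_force: [0.3, -0.7, 0.5]
gripper_width: 0.791
gripper_force: 0.0
```

Emit:
{"op": "arm_command", "data": {"deltas": [[0, 0, 0, -0.3, 3.0, 0, -0.5], [0, 0, 0, -0.7, 6.5, 0, -0.5], [0, 0, 0, -1, 10, 1, -0.5], [0, 0, 0, -1.4, 13.5, 2, -0.5], [0, 0, 0, -1.8, 17, 3, -0.5], [0, 0, 0, -2, 19.1, 4.6, -0.5], [0, 0, 0, -2, 19.1, 4.6, -0.5], [0, 0, 0, -2, 19.1, 4.6, -0.5]]}}

```text
time_s: 5.75
tcp_pos: [0.4649, -0.1231, 0.1398]
ee_rot: [[0.0, -1.0, -0.001], [-1.0, -0.0, -0.0], [0.0, 0.001, -1.0]]
wrist_force: [0.6, 0.5, 0.7]
gripper_width: 0.75
gripper_force: 0.0
```

```bash
python3 - <<'E'
from h import *
s=sense(); print(s["tcp_pos"].round(4))
c=capture("wrist"); cv2.imwrite("pics/w3.png",c["pixels"])
print(proj(c,[[.466,-.123,.064]]))
E
```

```text
[ 0.4649 -0.1231  0.1398]
[[317.07262801 219.18430798]]
```

View pics/w3.png

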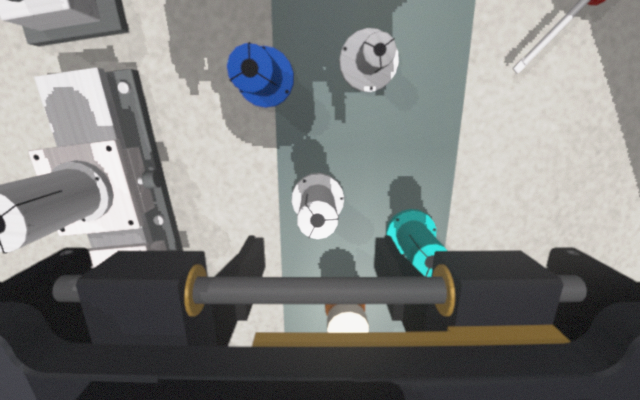

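Arbor_40 stands on its plate (50,190). Arbor_32's hole is at (318,221), as predicted, between blue (250,70) and teal (425,250), which stay clear.

Emit:
{"op": "arm_command", "data": {"deltas": [[0, 0, 0, -0.1, 0, 3.5, -0.5], [0, 0, 0, -0.1, 0, 7, -0.5], [0, 0, 0, -0.1, 0, 9.5, -0.5], [0, 0, 0, -0.1, 0, 10.4, -0.5], [0, 0, 0, -0.1, 0, 10.4, -0.5], [0, 0, 0, -0.1, 0, 10.4, 1], [0, 0, 0, -0.1, 0, 10.4, 1], [0, 0, 0, -0.1, 0, 10.4, 1]]}}

```text
time_s: 6.47
tcp_pos: [0.4676, -0.1219, 0.0377]
ee_rot: [[0.0, -1.0, 0.004], [-1.0, -0.0, 0.0], [-0.0, -0.004, -1.0]]
wrist_force: [0.4, -0.0, 0.2]
gripper_width: 0.604
gripper_force: 0.0
```

Emit:
{"op": "arm_command", "data": {"deltas": [[0, 0, 0, 0, 0, 0, 1], [0, 0, 0, 0, 0, 0, 1], [0, 0, 0, 0, 0, 0, 1], [0, 0, 0, 0, 0, 0, 1]]}}

```text
time_s: 6.8
tcp_pos: [0.4664, -0.122, 0.0367]
ee_rot: [[0.0, -1.0, 0.001], [-1.0, -0.0, -0.0], [0.0, -0.001, -1.0]]
wrist_force: [-0.1, 0.3, 2.8]
gripper_width: 0.361
gripper_force: 30.0
```

Emit:
{"op": "arm_command", "data": {"deltas": [[0, 0, 0, 0, 0, -2, 1], [0, 0, 0, 0, 0, -5, 1], [0, 0, 0, 0, 0, -8.5, 1], [0, 0, 0, 0, 0, -12, 1], [0, 0, 0, 0, 0, -14, 1], [0, 0, 0, 0, 0, -14, 1]]}}

```text
time_s: 7.3
tcp_pos: [0.4685, -0.122, 0.1807]
ee_rot: [[0.001, -1.0, 0.01], [-1.0, -0.001, -0.0], [0.0, -0.01, -1.0]]
wrist_force: [1.0, -0.6, -2.1]
gripper_width: 0.362
gripper_force: 30.0
```

Emit:
{"op": "arm_command", "data": {"deltas": [[0, 0, 0, -0.8, -2, 0, 1], [0, 0, 0, -2, -5, 0, 1], [0, 0, 0, -3, -8, 0, 1], [0, 0, 0, -4.1, -11, 0, 1], [0, 0, 0, -5.3, -14, 0, 1], [0, 0, 0, -6.3, -16.8, 0, 1], [0, 0, 0, -6.8, -18.1, 0, 1], [0, 0, 0, -6.8, -18.1, 0, 1]]}}

```text
time_s: 7.97
tcp_pos: [0.6486, -0.0526, 0.1727]
ee_rot: [[0.001, -1.0, -0.003], [-1.0, -0.001, 0.0], [-0.0, 0.003, -1.0]]
wrist_force: [-0.7, -0.4, -3.0]
gripper_width: 0.363
gripper_force: 30.0
```

Emit:
{"op": "arm_command", "data": {"deltas": [[0, 0, 0, 0, 0, 2, 1], [0, 0, 0, 0, 0, 5, 1], [0, 0, 0, 0, 0, 7.5, 1], [0, 0, 0, 0, 0, 8.2, 1], [0, 0, 0, 0, 0, 8.2, 1], [0, 0, 0, 0, 0, 8.2, 1]]}}

```text
time_s: 8.47
tcp_pos: [0.6468, -0.0543, 0.0941]
ee_rot: [[0.0, -1.0, -0.001], [-1.0, -0.0, -0.001], [0.001, 0.001, -1.0]]
wrist_force: [0.6, 0.1, -2.1]
gripper_width: 0.364
gripper_force: 30.0
```

Emit:
{"op": "arm_command", "data": {"deltas": [[0, 0, 0, 0, 0, 0.4, 1], [0, 0, 0, 0, 0, 0.7, 1], [0, 0, 0, 0, 0, 0.8, 1], [0, 0, 0, 0, 0, 0.85, 1], [0, 0, 0, 0, 0, 0.85, 1], [0, 0, 0, 0, 0, 0.85, 1]]}}

```text
time_s: 8.97
tcp_pos: [0.6473, -0.0539, 0.0868]
ee_rot: [[0.0, -1.0, 0.001], [-1.0, -0.0, -0.0], [0.0, -0.001, -1.0]]
wrist_force: [-2.3, 1.4, 3.6]
gripper_width: 0.363
gripper_force: 30.0
```

Emit:
{"op": "arm_command", "data": {"deltas": [[0, 0, 0, 0, 0, 0, -0.4], [0, 0, 0, 0, 0, 0, -0.4], [0, 0, 0, 0, 0, 0, -0.4], [0, 0, 0, 0, 0, 0, -0.4], [0, 0, 0, 0, 0, -2, -0.4], [0, 0, 0, 0, 0, -5, -0.4], [0, 0, 0, 0, 0, -8, -0.4], [0, 0, 0, 0, 0, -10, -0.4]]}}

```text
time_s: 9.63
tcp_pos: [0.6481, -0.0541, 0.1885]
ee_rot: [[0.001, -1.0, 0.004], [-1.0, -0.001, -0.0], [0.0, -0.004, -1.0]]
wrist_force: [-0.0, -0.2, 1.2]
gripper_width: 0.696
gripper_force: 0.0
```

Emit:
{"op": "arm_command", "data": {"deltas": [[0, 0, 0, 1.5, 2, 0, -0.2], [0, 0, 0, 4, 5, 0, -0.2], [0, 0, 0, 6.5, 8, 0, -0.2], [0, 0, 0, 9, 11, 0, -0.2], [0, 0, 0, 11.5, 14, 0, -0.2], [0, 0, 0, 14, 17, 1, -0.2], [0, 0, 0, 16.5, 20, 2, -0.2], [0, 0, 0, 19.1, 22.6, 3, -0.2]]}}

```text
time_s: 10.3
tcp_pos: [0.419, -0.2457, 0.1556]
ee_rot: [[0.0, -1.0, 0.001], [-1.0, -0.0, -0.0], [0.0, -0.001, -1.0]]
wrist_force: [-0.1, -1.2, -0.3]
gripper_width: 0.603
gripper_force: 0.0
```

Emit:
{"op": "arm_command", "data": {"deltas": [[0, 0, 0, 0, 0, 1.5, -0.2], [0, 0, 0, 0, 0, 1.5, -0.2], [0, 0, 0, 0, 0, 1.5, -0.2]]}}

```text
time_s: 10.55
tcp_pos: [0.4209, -0.2453, 0.1405]
ee_rot: [[-0.0, -1.0, -0.001], [-1.0, 0.0, -0.0], [0.0, 0.001, -1.0]]
wrist_force: [-0.9, 0.4, -0.2]
gripper_width: 0.6
gripper_force: 0.0
```

```bash
python3 - <<'E'
from h import *
s=sense(); print(s["tcp_pos"].round(4))
c=capture("wrist"); cv2.imwrite("pics/w4.png",c["pixels"])
print(proj(c,[[.421,-.245,.054]]))
E
```

```text
[ 0.4209 -0.2453  0.1405]
[[318.35824368 214.81938636]]
```

View pics/w4.png

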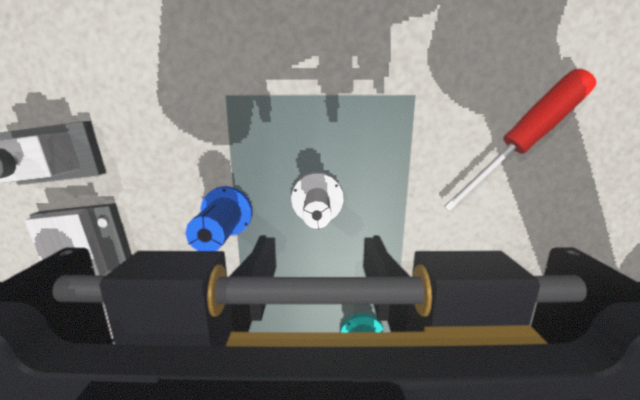

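Arbor_24's hole is at (317,214), as predicted, and blue (220,210) is clear.

Emit:
{"op": "arm_command", "data": {"deltas": [[0, 0, 0, 0, 0, 3.5, -0.2], [0, 0, 0, 0, 0, 7, -0.2], [0, 0, 0, 0, 0, 9.5, -0.2], [0, 0, 0, 0, 0, 10.6, -0.2], [0, 0, 0, 0, 0, 10.6, -0.2], [0, 0, 0, 0, 0, 10.6, 1], [0, 0, 0, 0, 0, 10.6, 1], [0, 0, 0, 0, 0, 10.6, 1]]}}

```text
time_s: 11.27
tcp_pos: [0.4226, -0.245, 0.0361]
ee_rot: [[0.001, -1.0, 0.004], [-1.0, -0.001, -0.001], [0.001, -0.004, -1.0]]
wrist_force: [0.2, 0.9, 0.4]
gripper_width: 0.449
gripper_force: 0.0
```

Emit:
{"op": "arm_command", "data": {"deltas": [[0, 0, 0, 0, 0, 0, 1], [0, 0, 0, 0, 0, 0, 1], [0, 0, 0, 0, 0, 0, 1], [0, 0, 0, 0, 0, 0, 1]]}}

```text
time_s: 11.6
tcp_pos: [0.4221, -0.2452, 0.0355]
ee_rot: [[0.0, -1.0, 0.003], [-1.0, -0.0, -0.001], [0.001, -0.003, -1.0]]
wrist_force: [1.1, 0.5, 3.9]
gripper_width: 0.267
gripper_force: 30.0
```

Emit:
{"op": "arm_command", "data": {"deltas": [[0, 0, 0, 0, 0, -2, 1], [0, 0, 0, 0, 0, -5, 1], [0, 0, 0, 0, 0, -8.5, 1], [0, 0, 0, 0, 0, -12, 1], [0, 0, 0, 0, 0, -14, 1], [0, 0, 0, 0, 0, -14, 1]]}}

```text
time_s: 12.1
tcp_pos: [0.4231, -0.2458, 0.1791]
ee_rot: [[0.0, -1.0, 0.009], [-1.0, -0.001, -0.003], [0.003, -0.009, -1.0]]
wrist_force: [1.1, 0.5, -2.7]
gripper_width: 0.27
gripper_force: 30.0
```

Emit:
{"op": "arm_command", "data": {"deltas": [[0, 0, 0, -1.5, -1.1, 0, 1], [0, 0, 0, -4, -3, 0, 1], [0, 0, 0, -7, -5.2, 0, 1], [0, 0, 0, -10, -7.4, 0, 1], [0, 0, 0, -13, -9.6, 0, 1], [0, 0, 0, -16, -11.8, 0, 1], [0, 0, 0, -19, -14, 0, 1], [0, 0, 0, -22, -16.2, 0, 1]]}}

```text
time_s: 12.77
tcp_pos: [0.5822, -0.0235, 0.1723]
ee_rot: [[-0.001, -1.0, -0.005], [-1.0, 0.001, -0.0], [0.0, 0.005, -1.0]]
wrist_force: [0.5, -0.6, -2.1]
gripper_width: 0.266
gripper_force: 30.0
```

Emit:
{"op": "arm_command", "data": {"deltas": [[0, 0, 0, -3, -2.2, 0, 1], [0, 0, 0, -6, -4.4, 0, 1], [0, 0, 0, -7.2, -5.4, 0, 1], [0, 0, 0, -7.2, -5.4, 0, 1], [0, 0, 0, -7.2, -5.4, 0, 1]]}}

```text
time_s: 13.18
tcp_pos: [0.6358, 0.0476, 0.1716]
ee_rot: [[0.001, -1.0, -0.005], [-1.0, -0.001, -0.001], [0.001, 0.005, -1.0]]
wrist_force: [0.0, -0.7, -3.2]
gripper_width: 0.269
gripper_force: 30.0
```

Emit:
{"op": "arm_command", "data": {"deltas": [[0, 0, 0, 0, 0, 2, 1], [0, 0, 0, 0, 0, 5, 1], [0, 0, 0, 0, 0, 7.5, 1], [0, 0, 0, 0, 0, 8.2, 1], [0, 0, 0, 0, 0, 8.2, 1], [0, 0, 0, 0, 0, 8.2, 1]]}}

```text
time_s: 13.68
tcp_pos: [0.637, 0.0462, 0.0929]
ee_rot: [[-0.0, -1.0, -0.0], [-1.0, 0.0, -0.001], [0.001, 0.0, -1.0]]
wrist_force: [-0.1, -0.3, -0.8]
gripper_width: 0.269
gripper_force: 30.0
```

Emit:
{"op": "arm_command", "data": {"deltas": [[0, 0, 0, 0, 0, 0.4, 1], [0, 0, 0, 0, 0, 0.7, 1], [0, 0, 0, 0, 0, 0.8, 1], [0, 0, 0, 0, 0, 0.85, 1], [0, 0, 0, 0, 0, 0.85, 1], [0, 0, 0, 0, 0, 0.85, 1]]}}

```text
time_s: 14.18
tcp_pos: [0.6374, 0.0471, 0.0856]
ee_rot: [[0.0, -1.0, 0.002], [-1.0, -0.0, 0.0], [-0.0, -0.002, -1.0]]
wrist_force: [-2.5, 0.2, 6.8]
gripper_width: 0.265
gripper_force: 30.0
```

Emit:
{"op": "arm_command", "data": {"deltas": [[0, 0, 0, 0, 0, 0, -0.3], [0, 0, 0, 0, 0, 0, -0.3], [0, 0, 0, 0, 0, 0, -0.3], [0, 0, 0, 0, 0, 0, -0.3], [0, 0, 0, 0, 0, -2, -0.3], [0, 0, 0, 0, 0, -5, -0.3], [0, 0, 0, 0, 0, -8, -0.3], [0, 0, 0, 0, 0, -10, -0.3]]}}

```text
time_s: 14.85
tcp_pos: [0.6381, 0.0471, 0.1869]
ee_rot: [[0.001, -1.0, 0.004], [-1.0, -0.001, 0.0], [-0.0, -0.004, -1.0]]
wrist_force: [-0.1, 0.4, 0.7]
gripper_width: 0.636
gripper_force: 0.0
```

Emit:
{"op": "arm_command", "data": {"deltas": [[0, 0, 0, 0, 3, 0, -0.2], [0, 0, 0, -1, 6.8, 0, -0.2], [0, 0, 0, -2, 10.6, 0, -0.2], [0, 0, 0, -4, 14, 0, -0.2], [0, 0, 0, -6, 17.3, 0, -0.2], [0, 0, 0, -8, 20.6, 0, -0.2], [0, 0, 0, -10.5, 23.5, 0, -0.2], [0, 0, 0, -14, 23.8, 0, -0.2]]}}

```text
time_s: 15.52
tcp_pos: [0.3941, 0.1851, 0.1839]
ee_rot: [[-0.001, -1.0, -0.003], [-1.0, 0.001, -0.001], [0.001, 0.003, -1.0]]
wrist_force: [0.5, -0.2, -0.0]
gripper_width: 0.598
gripper_force: 0.0
```

Emit:
{"op": "arm_command", "data": {"deltas": [[0, 0, 0, -3, 0, 1.5, -0.2], [0, 0, 0, -6.1, 0, 3, -0.2], [0, 0, 0, -6.1, 0, 4.4, -0.2], [0, 0, 0, -6.1, 0, 4.4, -0.2], [0, 0, 0, -6.1, 0, 4.4, -0.2]]}}

```text
time_s: 15.93
tcp_pos: [0.3985, 0.2476, 0.1394]
ee_rot: [[0.001, -1.0, -0.002], [-1.0, -0.001, -0.002], [0.002, 0.002, -1.0]]
wrist_force: [0.3, 0.1, 0.8]
gripper_width: 0.602
gripper_force: 0.0
```

```bash
python3 - <<'E'
from h import *
s=sense(); print(s["tcp_pos"].round(4))
c=capture("wrist"); cv2.imwrite("pics/w5.png",c["pixels"])
print(proj(c,[[.399,.248,.044]]))
E
```

```text
[0.3985 0.2476 0.1394]
[[317.82741436 211.54296668]]
```

View pics/w5.png

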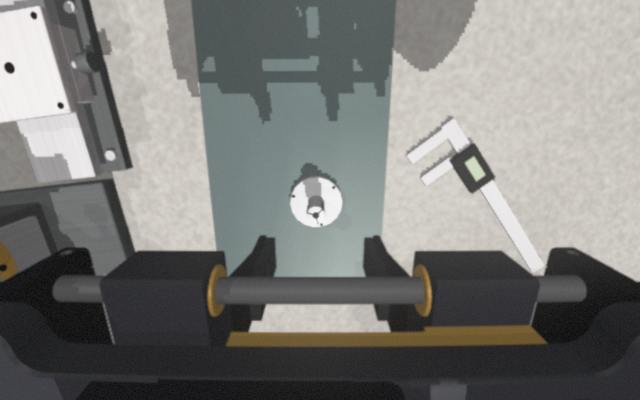

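Arbor_16's hole is at (316,213) against a predicted (318,212), so it is aligned. Gripping and lifting.

Emit:
{"op": "arm_command", "data": {"deltas": [[0, 0, 0, 0, 0, 3.5, -0.2], [0, 0, 0, 0, 0, 7, -0.2], [0, 0, 0, 0, 0, 9.5, -0.2], [0, 0, 0, 0, 0, 10.7, -0.2], [0, 0, 0, 0, 0, 10.7, -0.2], [0, 0, 0, 0, 0, 10.7, 1], [0, 0, 0, 0, 0, 10.7, 1], [0, 0, 0, 0, 0, 10.7, 1]]}}

```text
time_s: 16.65
tcp_pos: [0.4, 0.2487, 0.0347]
ee_rot: [[-0.0, -1.0, 0.002], [-1.0, 0.0, 0.003], [-0.003, -0.002, -1.0]]
wrist_force: [0.2, 0.6, -0.3]
gripper_width: 0.452
gripper_force: 0.0
```

Emit:
{"op": "arm_command", "data": {"deltas": [[0, 0, 0, 0, 0, 0, 1], [0, 0, 0, 0, 0, 0, 1], [0, 0, 0, 0, 0, 0, 1], [0, 0, 0, 0, 0, 0, 1], [0, 0, 0, 0, 0, 0, 1]]}}

```text
time_s: 17.07
tcp_pos: [0.3996, 0.2486, 0.0337]
ee_rot: [[0.001, -1.0, 0.001], [-1.0, -0.001, 0.001], [-0.001, -0.001, -1.0]]
wrist_force: [-0.0, -0.0, 4.5]
gripper_width: 0.177
gripper_force: 30.0
```

Emit:
{"op": "arm_command", "data": {"deltas": [[0, 0, 0, 0, 0, -2, 1], [0, 0, 0, 0, 0, -5, 1], [0, 0, 0, 0, 0, -8.5, 1], [0, 0, 0, 0, 0, -12, 1], [0, 0, 0, 0, 0, -14, 1], [0, 0, 0, 0, 0, -14, 1]]}}

```text
time_s: 17.57
tcp_pos: [0.4006, 0.2498, 0.1774]
ee_rot: [[0.001, -1.0, 0.006], [-1.0, -0.001, 0.007], [-0.007, -0.006, -1.0]]
wrist_force: [0.6, 0.2, -1.9]
gripper_width: 0.17
gripper_force: 30.0
```

```bash
python3 - <<'E'
import pickle
from h import *
# extent of the indexing head towards carriage P4: rays of lever balls in both first views
S,T=[pickle.load(open(n+"0.pkl","rb")) for n in("scene","side")]
def tri(a,b):
    P=[]
    for c,p in((S,a),(T,b)): P+=[(ray(c,[p],0.)[0],ray(c,[p],.3)[0])]
    A=np.zeros((3,3));v=np.zeros(3)
    for p,q in P:
        d=(q-p)/np.linalg.norm(q-p);M=np.eye(3)-np.outer(d,d);A+=M;v+=M@p
    return np.linalg.solve(A,v)
print("ball near row",tri((362,244),(205,228)),tri((362,244),(168,189)))
print("ball far",tri((396,303),(147,268)))
print("knob",tri((350,267),(143,186)))
E
```

```text
ball near row [0.60097676 0.23981817 0.13312411] [0.64761182 0.26591881 0.20128202]
ball far [0.63401463 0.34819174 0.0950299 ]
knob [0.69442468 0.28479129 0.19590286]
```

Emit:
{"op": "arm_command", "data": {"deltas": [[0, 0, 0, 2, 0, 0, 1], [0, 0, 0, 5, -0.5, 0, 1], [0, 0, 0, 8, -2, 0, 1], [0, 0, 0, 10.5, -4.5, 0, 1], [0, 0, 0, 11.5, -8, 0, 1], [0, 0, 0, 11.5, -11.5, 0, 1], [0, 0, 0, 11.5, -15, 0, 1], [0, 0, 0, 11.5, -18.5, 0, 1]]}}

```text
time_s: 18.23
tcp_pos: [0.5843, 0.132, 0.1708]
ee_rot: [[-0.001, -1.0, -0.004], [-1.0, 0.001, -0.001], [0.001, 0.004, -1.0]]
wrist_force: [0.3, 0.5, -1.7]
gripper_width: 0.17
gripper_force: 30.0
```

Emit:
{"op": "arm_command", "data": {"deltas": [[0, 0, 0, 0, -3, 0, 1], [0, 0, 0, 0, -4.4, 0, 1], [0, 0, 0, 0, -4.4, 0, 1], [0, 0, 0, 0, -4.4, 0, 1]]}}

```text
time_s: 18.57
tcp_pos: [0.6269, 0.1325, 0.17]
ee_rot: [[-0.001, -1.0, -0.005], [-1.0, 0.001, -0.001], [0.001, 0.005, -1.0]]
wrist_force: [0.1, -0.5, -2.4]
gripper_width: 0.176
gripper_force: 30.0
```

Emit:
{"op": "arm_command", "data": {"deltas": [[0, 0, 0, 0, 0, 2, 1], [0, 0, 0, 0, 0, 5, 1], [0, 0, 0, 0, 0, 7.5, 1], [0, 0, 0, 0, 0, 8.2, 1], [0, 0, 0, 0, 0, 8.2, 1], [0, 0, 0, 0, 0, 8.2, 1]]}}

```text
time_s: 19.07
tcp_pos: [0.6278, 0.1332, 0.0917]
ee_rot: [[0.001, -1.0, 0.0], [-1.0, -0.001, -0.0], [0.0, -0.0, -1.0]]
wrist_force: [0.0, 0.2, -0.9]
gripper_width: 0.175
gripper_force: 30.0
```

Emit:
{"op": "arm_command", "data": {"deltas": [[0, 0, 0, 0, 0, 0.4, 1], [0, 0, 0, 0, 0, 0.7, 1], [0, 0, 0, 0, 0, 0.8, 1], [0, 0, 0, 0, 0, 0.85, 1], [0, 0, 0, 0, 0, 0.85, 1], [0, 0, 0, 0, 0, 0.85, 1]]}}

```text
time_s: 19.57
tcp_pos: [0.6282, 0.1332, 0.0838]
ee_rot: [[0.0, -1.0, 0.001], [-1.0, -0.0, 0.0], [-0.0, -0.001, -1.0]]
wrist_force: [-3.4, 0.3, 5.0]
gripper_width: 0.174
gripper_force: 30.0
```

Contact. Releasing, lifting clear, then backing off to see the row.

Emit:
{"op": "arm_command", "data": {"deltas": [[0, 0, 0, 0, 0, 0, -0.3], [0, 0, 0, 0, 0, 0, -0.3], [0, 0, 0, 0, 0, 0, -0.3], [0, 0, 0, 0, 0, 0, -0.3], [0, 0, 0, 0, 0, -2, -0.3], [0, 0, 0, 0, 0, -5, -0.3], [0, 0, 0, 0, 0, -8, -0.3], [0, 0, 0, 0, 0, -11, -0.3]]}}

```text
time_s: 20.23
tcp_pos: [0.6279, 0.1328, 0.1933]
ee_rot: [[-0.0, -1.0, -0.001], [-1.0, 0.0, -0.001], [0.001, 0.001, -1.0]]
wrist_force: [0.3, 0.6, -0.7]
gripper_width: 0.629
gripper_force: 0.0
```

Emit:
{"op": "arm_command", "data": {"deltas": [[0, 0, 0, 2, 3, -1, -0.3], [0, 0, 0, 4, 6, -3, -0.3], [0, 0, 0, 6, 9, -5, -0.3], [0, 0, 0, 8, 12, -6, -0.3], [0, 0, 0, 10, 15, -7, -0.3], [0, 0, 0, 11, 18, -7, -0.3], [0, 0, 0, 11, 18, -7, -0.3]]}}

```text
time_s: 20.82
tcp_pos: [0.4432, 0.0209, 0.2633]
ee_rot: [[-0.002, -1.0, -0.001], [-1.0, 0.002, 0.001], [-0.001, 0.001, -1.0]]
wrist_force: [-0.7, 1.1, -0.2]
gripper_width: 0.655
gripper_force: 0.0
```

```bash
python3 - <<'E'
from h import *
a=capture("side"); b=capture("scene")
x=cv2.resize(a["pixels"][120:320,190:390+60],None,fx=3,fy=3,interpolation=cv2.INTER_CUBIC)
cv2.imwrite("pics/fs.png",x)
cv2.imwrite("pics/fc.png",cv2.resize(b["pixels"][125:305,190:450],None,fx=3,fy=3,interpolation=cv2.INTER_CUBIC))
P=[(.657,-.143,.124),(.647,-.0537,.114),(.637,.0475,.104),(.628,.133,.094)]
print("side",((proj(a,P)-[190,120])*3).round(),"scene",((proj(b,P)-[190,125])*3).round())
E
```

```text
side [[419.   9.]
 [350.  76.]
 [260. 159.]
 [175. 242.]] scene [[ 98. 143.]
 [179. 201.]
 [280. 272.]
 [373. 339.]]
```

View pics/fs.png

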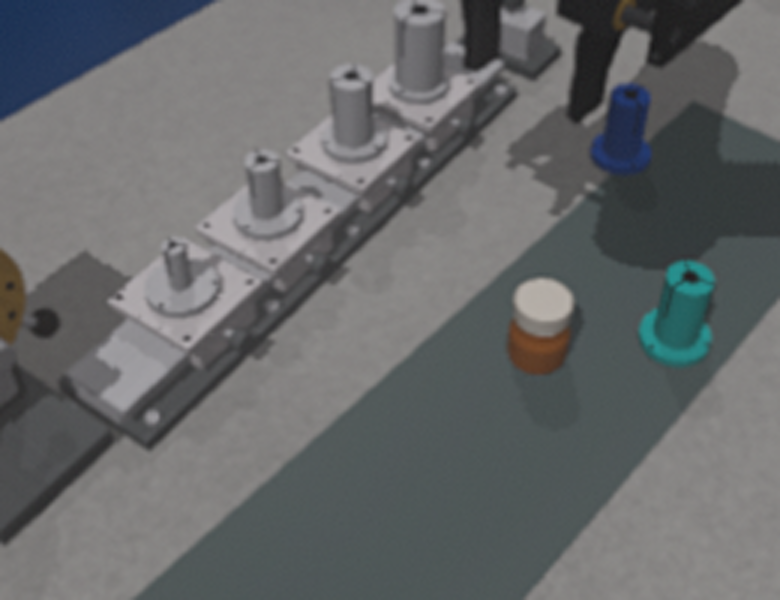

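View pics/fc.png

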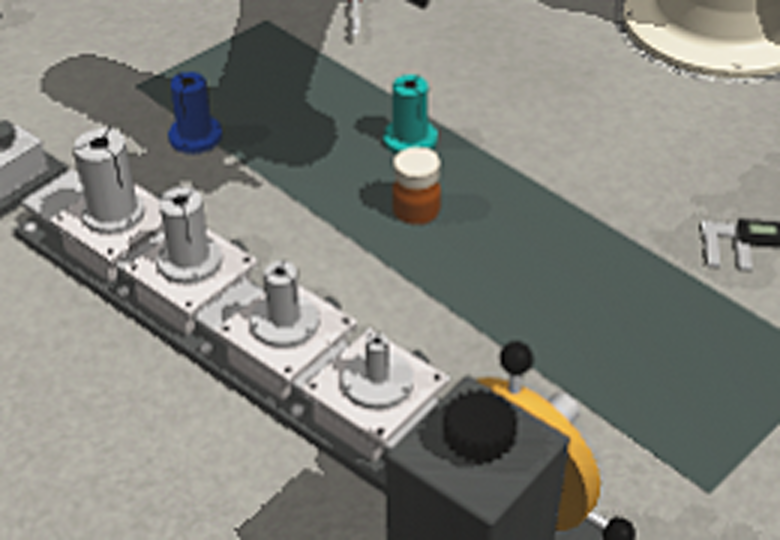

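Both views show all four arbors upright and centred within about 1 mm: tops in the scene crop at (100,143), (181,200), (281,270) and (376,339). The size order is right, the pot and look-alikes have not moved, and the gripper is clear.

```bash
python3 -c "
from station import finish_job
print(finish_job())"
```

```text
the job is handed in; nothing more can be done
None
```

The four arbors stand upright on the carriages in size order, smallest next to the indexing head and each centred to about 1 mm in the last pictures; the flux pot and look-alikes were left alone, and the job was handed in at about 21 s.

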